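# Hold a test lens over the check lamp

### The job

First slide the white check lamp along the black plate, without lifting it off the plate, from its white ring onto the yellow ring in the middle, and let go of it; the blue lamp stays where it is. Then take the orange-handled test lens from its rest, carry it over the wooden lens rack without touching the rack or disturbing anything else, and hold it level and still with the middle of the glass over the middle of the white lamp, about 15 mm above the lamp without touching it, its handle lined up with the yellow line across the plate (either way round). Finish while still holding the lens there: do not put it down or let go.

Things in the scene. Friction and masses are not known exactly. Their poses are not given: they have to be found in the camera images.
- plate: fixed black plate lying on the table, 150 (its x) by 340 (its y) by 6 mm thick; origin at the centre of its underside. Three rings are marked on top, 86 mm across: a yellow one at its centre, and white ones 120 mm from it along plus and minus y. A yellow line runs along its x axis through the yellow ring. Each lamp starts on one of the white rings, either way round
- mark (a point): centre of the yellow ring, on the plate's upper face (6 mm above the table); axes those of the plate, the yellow line runs along x
- white_lamp_center (a point): loose white check lamp, about 0.35 kg: upright cylinder 64 mm across and 40 mm high standing on the plate, with a flat glass window on top; point on its axis half-way up (20 mm above its underside). A straight white handle sticks out along its -x: 12 mm wide (its y), from 30 to 74 mm from the axis, 22 mm tall, its underside 15 mm and its top 37 mm above the lamp's underside
- white_lamp_top (a point): centre of the white lamp's top face, 40 mm above its underside; z up
- blue_lamp_center (a point): the same lamp in blue, to be left alone, on the other white ring; point on its axis half-way up; its handle also along its -x
- lens_grip (a point): loose test lens paddle, about 80 g, lying level on its rest: orange handle 90 mm long (its x), 14 mm wide (its y), 16 mm tall; point at the centre of the handle. The round lens is at the +x end. The balance point is about 20 mm from here towards the lens. At the start its underside is 32 mm above the table, and the handle is free on both sides and underneath between 28 mm behind (-x) and 60 mm ahead of this point
- lens_center (a point): centre of the paddle's round lens (54 mm across with its orange rim, 8 mm thick, its underside flush with the handle's underside), 70 mm ahead (+x) of lens_grip and 4 mm below it; z points up through the lens, x along the handle
- rest: fixed white rest that carries the lens paddle on two posts 32 mm high, base 190 (x) by 70 mm; origin under it at the table, below lens_grip at the start
- lens_rack: fixed wooden rack holding a row of upright trial lenses, 300 mm long (its x), 50 mm wide (its y), 100 mm high over all; origin at the centre of its underside. It stands between the lens's rest (on its +y side) and the plate (on its -y side)
- spray: loose white lens-cleaner bottle, 48 mm across, 130 mm high, bystander; origin at the centre of its underside
- case: loose blue spectacle case, 65 by 160 by 36 mm, bystander; origin at the centre of its underside
- spectacles: loose black spectacles standing open on the table, about 135 mm wide, bystander; origin on the table
- screwdriver: loose small screwdriver, 130 mm long, bystander
- jar: loose amber jar, 56 mm across, 70 mm high, bystander; origin at the centre of its underside
Things that resemble listed ones, but are neither listed nor needed, are in the scene too. What is meant by the part that bears lens_grip is not purple, and is the smaller of those in its own colour.

How it is judged:
By the outcome, as a careful person would: the job done as asked, in the order asked, and still so for the second after the job is handed in, while the arm keeps its last pose, push and grip.
It also fails if it takes over 58 s, if anything falls off the work surface, if the arm or the gripper's body presses on something with over 40 N, if the wrist force passes 120 N, or if a joint passes its speed limit or range.

### The arm

A 6-joint arm with a two-finger parallel gripper is mounted at the origin on the work surface. World frame = base frame: x ahead of the robot, y to its left, z up, the work surface at z = 0. Lengths are in mm, angles in rad, forces in N, time in s.
With the tool pointing down it reaches from about 300 to 775 mm from the base axis. Payload 14.6 kg.
Tool frame: the origin (TCP) lies on the centre line of the jaws, within the pads' length; the fingertips stand 19 mm ahead of it and the grasp point (between the pads) is the TCP (bot.tip_reach is the distance from the TCP to the fingertips, in mm); z points along the fingers, y is the line along which they close (so a half turn about z gives the same grasp; the last joint's range is limited). The gripper opens to 85 mm and grips with 20 to 120 N. Pads are 22 mm wide; open, the fingers measure 114 mm over their backs; the gripper's body (76 mm by 85 mm) begins 54 mm behind the grasp point. The pads swing forward as they close: fully open they stand 13 mm farther back than shut.
Start: joints at [-1.247, 0.3, 1.521, -0, 1.321, -0.067], TCP at [209.503, -508.525, 250.281] pointing down, gripper open.
Joint ranges: [-3.03, 3.03], [-0.79, 2.21], [0.23, 2.52], [-1.04, 4.18], [0, 3.07], [-2.55, 2.55]. Speed limits (rad/s): [2.22, 2.22, 2.57, 3.14, 3.14, 3.14].

### API

Orientations are given as a unit quaternion [w, x, y, z].
In Python, from rig import bot gives the robot as it stands. Calls block until the motion is done:
- bot.move_to(position, orientation): joint-space move of the TCP to a pose.
- bot.servo_line(position, attitude=None, speed=150, until_force=None): straight line of the TCP; attitude=None keeps the orientation; speed is the mean speed in mm/s. With until_force (N) it stops when the force on the tool has changed by that much, and returns True; else False.
- bot.move_joints(angles): joint-space move.
- bot.move_gripper(opening, grip_force=None): finger opening in mm; grip_force is the grip in N (None keeps the last); returns when the fingers have stopped.
- bot.dwell(seconds).
- bot.ik(position, orientation): joint angles nearest the present ones, or None.
- bot.read_state(): the state.
- bot.read_camera(name): name is "side" or "top"; returns a dict with "image" (384x512x3 uint8, blue, green, red), "depth" (384x512 float32, mm along the optical axis (not along the pixel's ray), 0 where there is no reading), "fovy" (degrees; the focal length in pixels is half the picture's height over the tangent of half this angle, whatever the lens; pixels are square), "cx", "cy" (the principal point, pixels), "k1" (the pictures are not rectified: a ray, as slopes to the right and down, at radius r is drawn at 1 + k1 r^2 times it, then the intrinsics apply), "eye" and "attitude" of the camera in the world. Camera axes: x right, y down, z forward; pixel columns grow to the right and rows downward; lengths in mm; the calibration is good to about 2 mm. A picture is of the moment at which its call begins.
A pose or a line that the arm cannot do raises bot.MotionError and nothing moves.
- bot.finish_job(): hands the job in; it is judged then, once.
The state is a dict: "clock": time; "joint_positions": joint angles; "qvel": joint speeds; "effort": joint torques, N m; "ee_pos": TCP position; "tool_rot": TCP orientation; "ft_force": force on the tool from outside, world axes, zero at the start; "moment": the same for the moment, N m; "grip_width": finger opening in mm; "grip_force": force on a finger pad.
Only numpy, scipy, OpenCV 4.12 (cv2) and the standard library are available. Lean on these libraries where they do the work, as an engineer would, in place of code of your own. Each camera call takes 0.05 s, during which the arm holds its last target. There are 200 camera calls.

## Working session

There is one attempt and no reset: what is moved stays moved. The work goes in short steps, each a Python script; the robot and the scene stay as the last script left them, time stands still between calls to the robot, and variables do not carry over. Pictures are saved under pics/ and viewed, at most 10 in all, crops included, and the job is handed in when it is done.

```bash
mkdir -p pics; ls; cat > h.py <<'E'
import numpy as np, cv2
from scipy.spatial.transform import Rotation as R
from rig import bot
def rot(q): return R.from_quat([q[1],q[2],q[3],q[0]]).as_matrix()
def cloud(c):
    """world point for each pixel (384x512x3), nan where no depth"""
    H,W=c["depth"].shape; f=H/2/np.tan(np.radians(c["fovy"])/2)
    v,u=np.mgrid[:H,:W].astype(float)
    K=np.array([[f,0,c["cx"]],[0,f,c["cy"]],[0,0,1]])
    p=cv2.undistortPoints(np.stack([u,v],-1).reshape(-1,1,2),K,np.array([c["k1"],0,0,0,0.])).reshape(H,W,2)
    d=np.dstack([p,np.ones((H,W))])@rot(c["attitude"]).T
    P=np.array(c["eye"])+d*c["depth"][...,None]; P[c["depth"]<=0]=np.nan
    return P,d
def onplane(c,d,uv,z):
    """ray of pixels uv (n,2 col,row) meets height z"""
    e=np.array(c["eye"]); r=np.array([d[int(b),int(a)] for a,b in uv])
    return e+r*((z-e[2])/r[:,2])[:,None]
def down(yaw):
    """tool pointing down, its y (closing) axis at yaw+90deg, tool x along yaw"""
    m=np.array([[np.cos(yaw),np.sin(yaw),0],[np.sin(yaw),-np.cos(yaw),0],[0,0,-1]])
    q=R.from_matrix(m).as_quat(); return [q[3],q[0],q[1],q[2]]
E
python3 - <<'E'
from h import *
import pickle
cs={n:bot.read_camera(n) for n in("top","side")}
pickle.dump(cs,open("c0.pkl","wb"))
for n,c in cs.items():
    cv2.imwrite(f"pics/{n}0.png",cv2.resize(c["image"],(800,600),interpolation=cv2.INTER_CUBIC)); print(n,c["eye"],c["attitude"],c["fovy"],c["cx"],c["cy"],c["k1"],(c["depth"]>0).mean())
print(bot.read_state())
E
```

```text
pics
top [ 383.84123322   64.03318212 1542.35558068] [ 0.02449076 -0.70275324  0.71057839 -0.02482827] 43.72889085843947 256.68685280240186 195.62958529361856 -0.09203590022832223 0.9957275390625
side [-139.17285946  919.81506706  987.17947728] [ 0.12495133 -0.28609251  0.86876824 -0.38442163] 45.78885028010787 254.2506570949844 186.3153132054113 0.032362723249715224 0.995880126953125
{'clock': 0.1, 'joint_positions': array([-1.24660246e+00,  3.00416895e-01,  1.52155458e+00,  2.28875095e-05,
        1.32070839e+00, -6.65992035e-02]), 'qvel': array([-0.00049202, -0.00219576, -0.00022104,  0.00114036, -0.00028933,
        0.00074334]), 'effort': array([ 3.16774887e-03, -5.44373524e+01, -3.62368870e+01,  4.85055443e-05,
        3.03301807e-03, -3.14463148e-05]), 'ee_pos': array([ 209.44406211, -508.33880299,  249.76224784]), 'tool_rot': array([-5.40530936e-04,  9.80971163e-01,  1.94152728e-01, -5.88276795e-05]), 'ft_force': array([ 0.05506348, -0.08485408,  0.27157393]), 'moment': array([-0.02415756, -0.01623506,  0.00977791]), 'grip_force': 0.0, 'grip_width': 85.21197294815539}
```

View pics/top0.png

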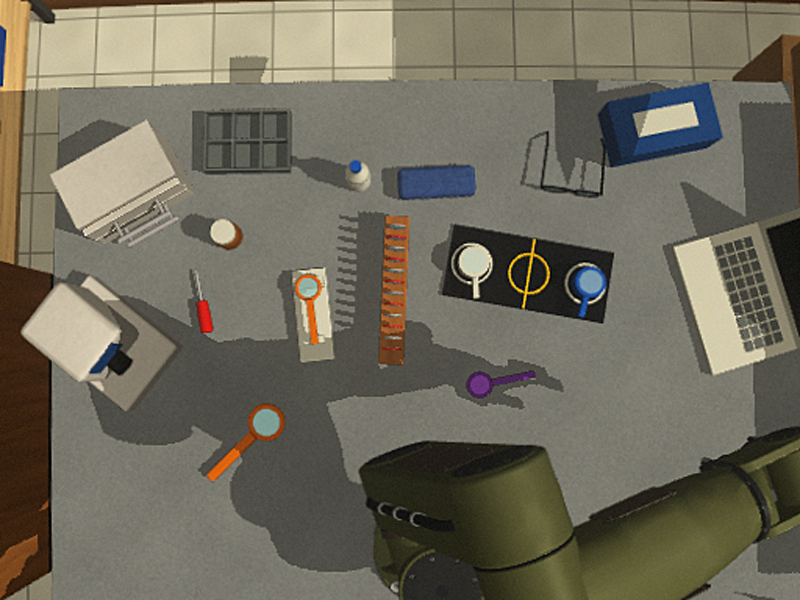

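View pics/side0.png

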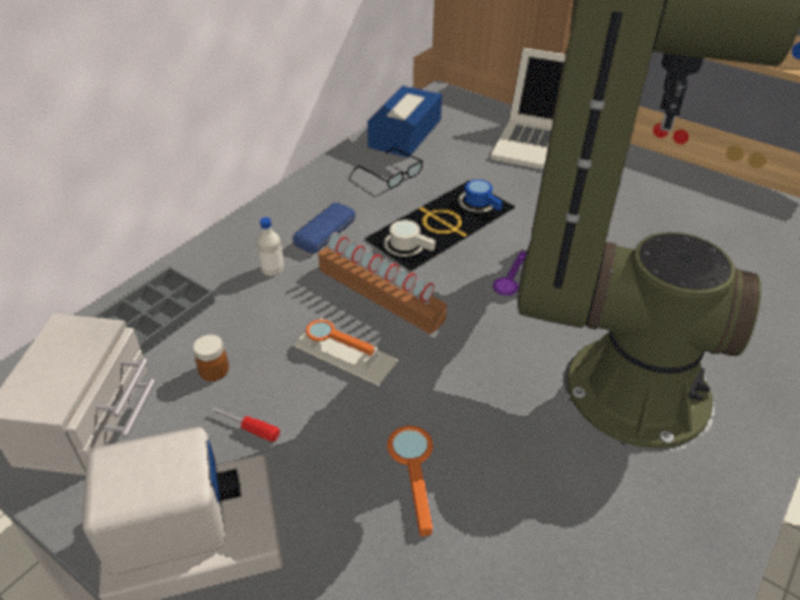

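The top view has three lens candidates (picture pixels):
- A small orange lens on the white rest, at (308,288) to (315,343).
- A large orange lens on the table, at (265,422) to (210,478).
- A purple lens, at (480,385).

The one meant is the lens on the rest: it isn't purple, it is the smaller orange one, and it lies on the rest. The white lamp is at (473,262) with its handle at (477,290), the blue lamp at (588,282) and the yellow ring at (529,274).

```bash
cat > meas.py <<'E'
from h import *
def hsv(c): return cv2.cvtColor(c["image"],cv2.COLOR_BGR2HSV)
def box(m,u0,v0,u1,v1):
    """limit mask to a box in 800x600 picture pixels"""
    z=np.zeros_like(m); s=1.5625
    z[int(v0/s):int(v1/s),int(u0/s):int(u1/s)]=1; return m&(z>0)
def uvs(m): v,u=np.nonzero(m); return np.stack([u,v],1)
E
python3 - <<'E'
from meas import *
import pickle
cs=pickle.load(open("c0.pkl","rb")); c=cs["top"]; P,d=cloud(c); h=hsv(c); Hh,S,V=h[...,0],h[...,1],h[...,2]
Z=P[...,2]
def rect(m,z):
    q=onplane(c,d,uvs(m),z); r=cv2.minAreaRect(q[:,:2].astype(np.float32)); return len(q),np.round(r[0],1),np.round(r[1],1),round(r[2],1)
def stats(name,m): print(name,m.sum(),"mean",np.nanmean(P[m],0).round(1),"z pct",np.nanpercentile(Z[m],[5,50,95]).round(1))
yel=box((Hh>18)&(Hh<35)&(S>120)&(V>120),490,230,570,320); stats("yel",yel); print(rect(yel,6))
q=onplane(c,d,uvs(yel),6)[:,:2]
blk=box((V<60),430,210,625,330); stats("blk",blk); 
k=cv2.morphologyEx(blk.astype(np.uint8),cv2.MORPH_OPEN,np.ones((3,3)))>0; print("plate",rect(k,6))
for n,b in(("white",(445,230,500,305)),("blue",(560,255,612,322))):
    col=(S<70)&(V>110) if n=="white" else (Hh>95)&(Hh<125)&(S>100)
    m=box((Z>41)&col,*b); stats(n+" high",m); print(rect(m,46))
    m2=box((Z>18)&(Z<60),*b); stats(n+" all",m2)
    cen=cv2.minEnclosingCircle(P[box(Z>44,*b)][:,:2].astype(np.float32)); print("circ",cen)
org=(Hh<16)&(S>140)&(V>110)
m=box(org,285,260,330,352); stats("lens",m)
print("orange rect",rect(m,46)); 
mm=m&(Z>42); stats("handle",mm); print(rect(mm,48))
r=box(((S<60)&(V>100)),280,260,340,365); stats("rest",r)
k=box((Z>15),370,205,418,372); stats("rack",k); print(rect(k,60)); kk=P[k]; print("rack xy pct",np.nanpercentile(kk,[1,50,99],axis=0).round(0))
a=c["image"]; f=lambda n,x0,y0,x1,y1:cv2.imwrite(n,cv2.resize(a[y0:y1,x0:x1],(800,600),interpolation=cv2.INTER_CUBIC))
f("pics/crop1.png",170,155,270,230)
E
```

```text
yel 209 mean [ 556.3 -201.6    6. ] z pct [-0.6  6.  11.7]
(209, array([ 556.3, -202.2]), array([ 86.6, 118.5]), 44.2)
blk 3435 mean [ 556.4 -199.2    5.7] z pct [-0.5  5.5 11.8]
plate (3291, array([ 556.1, -200.5]), array([340.3, 149.4]), 79.3)
white high 313 mean [574.3 -84.3  45.9] z pct [41.6 45.7 51.4]
(313, array([561.7, -78.5]), array([60.7, 97.7]), 71.5)
white all 391 mean [569.5 -83.5  44.3] z pct [36.9 44.6 50.8]
circ ((558.3631591796875, -85.50985717773438), 51.17744445800781)
blue high 151 mean [ 524.5 -316.5   45.3] z pct [41.4 45.  51.2]
(151, array([ 515.1, -321.9]), array([96.8, 61.2]), 6.6)
blue all 394 mean [ 526.  -315.7   43.2] z pct [28.3 44.5 50.4]
circ ((516.412841796875, -312.66400146484375), 50.13152313232422)
lens 231 mean [488.5 246.4  42.7] z pct [32.8 43.7 52.5]
orange rect (231, array([484.8, 250.2]), array([ 50.5, 135.5]), 89.8)
handle 137 mean [469.1 244.   47.5] z pct [42.5 47.1 53.6]
(137, array([483.3, 241.8]), array([133.4,  49.1]), 9.4)
rest 1551 mean [492.8 244.    7.5] z pct [-4.3  5.5 36.3]
rack 1510 mean [520.7  78.1  56.2] z pct [44.6 50.3 94.1]
(1510, array([521.7,  78. ]), array([ 49.5, 295.9]), 87.0)
rack xy pct [[375.  50.  42.]
 [521.  78.  50.]
 [668. 106.  99.]]
```

View pics/crop1.png

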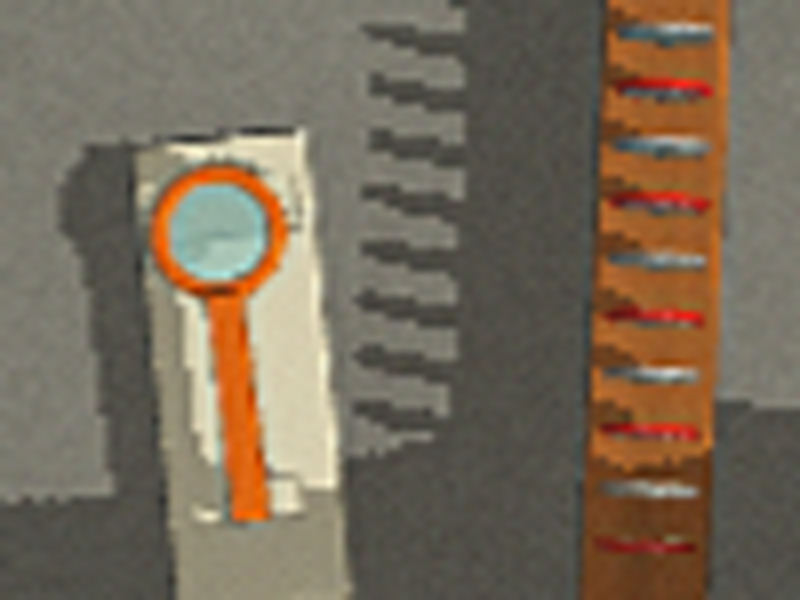

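The crop confirms it: a small orange lens on the white rest with its glass at crop (217,230), and its handle running to (250,520). Next I measure the lamp and lens axes from both cameras.

```bash
cat >> meas.py <<'E'
def lensfit(c,b,z0=32,rim_only=False):
    """lens pose; z0: height of the underside; b: box in 800-px coords"""
    P,d=cloud(c); h=hsv(c); m=box((h[...,0]<16)&(h[...,1]>140)&(h[...,2]>90),*b)
    q=onplane(c,d,uvs(m),z0+8)[:,:2]
    cs_,_=cv2.findContours(m.astype(np.uint8),cv2.RETR_CCOMP,cv2.CHAIN_APPROX_NONE)
    # outermost contour -> disc centre: the largest inscribed circle of the filled silhouette
    ff=np.zeros(m.shape,np.uint8); big=max(cs_,key=cv2.contourArea); cv2.drawContours(ff,[big],-1,1,-1)
    D=cv2.distanceTransform(ff,cv2.DIST_L2,5); pk=np.unravel_index(D.argmax(),D.shape)
    c0=onplane(c,d,[pk[::-1]],z0+8)[0,:2]
    f=onplane(c,d,uvs(ff),z0+8)[:,:2]
    for _ in range(10): c0=f[np.linalg.norm(f-c0,axis=1)<24].mean(0)*1
    disc=f[np.linalg.norm(f-c0,axis=1)<29]; e=cv2.fitEllipse(cv2.convexHull(disc.astype(np.float32)))
    qh=onplane(c,d,uvs(m),z0+15)[:,:2]; far=np.linalg.norm(q-c0,axis=1)>36; hd=qh[far]
    mu=hd.mean(0); u=np.linalg.svd(hd-mu)[2][0]; u=u if u@(c0-mu)>0 else -u
    return c0,e,mu,u,np.ptp((hd-mu)@u)
E
python3 - <<'E'
from meas import *
import pickle
cs=pickle.load(open("c0.pkl","rb"))
for n,b in(("top",(285,260,330,352)),("side",(298,312,384,360))):
    c0,e,mu,u,L=lensfit(cs[n],b)
    print(n,"c",c0.round(1),"ell",np.round(e[0],1),np.round(e[1],1),"handle mean",mu.round(1),"ang",np.degrees(np.arctan2(u[1],u[0])).round(2),"len",L.round(1),"ang c-mu",np.degrees(np.arctan2(*(c0-mu)[::-1])).round(2),"dist",np.linalg.norm(c0-mu).round(1))
# lamps + mark
B={"top":{"white":(445,230,500,305),"blue":(560,255,612,322),"yel":(490,230,570,320)},
   "side":{"white":(370,205,440,265),"blue":(455,175,506,215),"yel":(410,195,475,240)}}
for n in B:
    c=cs[n];P,d=cloud(c);h=hsv(c);Hh,S,V=h[...,0],h[...,1],h[...,2];Z=P[...,2]
    y=box((Hh>18)&(Hh<35)&(S>110)&(V>110),*B[n]["yel"]); q=onplane(c,d,uvs(y),6)[:,:2]
    mk=cv2.minEnclosingCircle(q.astype(np.float32)); mid=np.array(mk[0])
    r=np.linalg.norm(q-mid,axis=1); ring=q[(r>36)&(r<47)]; e=cv2.fitEllipse(ring.astype(np.float32)) 
    ln=q[(np.linalg.norm(q-mid,axis=1)<36)|(r>48)]; uu=np.linalg.svd(ln-ln.mean(0))[2][0]
    print(n,"mark",mid.round(1),round(mk[1],1),"ell",np.round(e[0],1),np.round(e[1],1),"line ang",np.degrees(np.arctan(uu[1]/uu[0])).round(2))
    for k in("white","blue"):
        m=box((Z>26),*B[n][k]); m&=((S<90)&(V>100)) if k=="white" else ((Hh>95)&(Hh<125)&(S>90))
        q=P[m&(Z>37)]; xy=onplane(c,d,uvs(m&(Z>37)),46)[:,:2]
        c0=xy.mean(0)
        for _ in range(30): c0=xy[np.linalg.norm(xy-c0,axis=1)<31].mean(0)
        hd=onplane(c,d,uvs(m),43)[:,:2]; hd=hd[np.linalg.norm(hd-c0,axis=1)>38]
        print(n,k,"c",c0.round(1),"area-dia",np.ptp(xy,0).round(1),"handle mean",hd.mean(0).round(1),"ang",np.degrees(np.arctan2(*(hd.mean(0)-c0)[::-1])).round(1),"ext",np.linalg.norm(hd-c0,axis=1).max().round(1),len(hd))
E
```

```text
top c [527.7 250.8] ell [527.9 251.5] [52.  55.8] handle mean [453.1 241.9] ang 7.1 len 75.9 ang c-mu 6.82 dist 75.2
side c [471.1 241.3] ell [471.3 241.8] [23.5 65.1] handle mean [488. 255.] ang -169.17 len 138.9 ang c-mu -141.17 dist 21.8
top mark [ 555.5 -203. ] 72.7 ell [ 556.4 -201.3] [81.5 81.8] line ang -9.6
top white c [577.2 -84.3] area-dia [104.7  63.3] handle mean [520.2 -87.4] ang -177.0 ext 72.7 38
top blue c [ 508.  -308.8] area-dia [98.2 61.2] handle mean [ 538.4 -321.2] ang -22.2 ext 59.6 88
side mark [ 559.8 -202.8] 71.1 ell [ 559.2 -204.1] [81.8 83. ] line ang -11.35
side white c [570.9 -75.3] area-dia [110.2 165. ] handle mean [551.6 -43.7] ang 121.4 ext 121.0 148
side blue c [ 514.2 -301.3] area-dia [107.5  72.6] handle mean [ 512.6 -314. ] ang -97.0 ext 63.1 67
```

```bash
cat > slide.py <<'E'
from h import *
q=down(np.radians(3)); p=np.array([522.5,-87.1,33.])
t=p+[556.2-577.4,-201+84.2,0]
for a in(p,p+[0,0,130],t,t+[0,0,130]): assert bot.ik(a,q) is not None
s=lambda n:(lambda r:print(n,round(r["clock"],2),r["ee_pos"].round(1),r["ft_force"].round(1),round(r["grip_width"],1),r["grip_force"]))(bot.read_state())
bot.move_to(p+[0,0,130],q); s("above")
bot.move_gripper(45,40)
hit=bot.servo_line(p,speed=90,until_force=8); s(f"down {hit}")
if hit: raise SystemExit
bot.move_gripper(0,40); s("grip")
bot.servo_line(t,speed=45); s("slid")
bot.move_gripper(40); s("open")
bot.servo_line(t+[0,0,130],speed=120); s("up")
E
python3 slide.py
python3 - <<'E'
from h import *
# get the arm out of view to look at the lamp, toward the lens
bot.move_to([450,30,260],down(np.radians(3)))
c=bot.read_camera("top"); import pickle; pickle.dump(c,open("c1.pkl","wb"))
cv2.imwrite("pics/top1.png",cv2.resize(c["image"][120:240,150:410],(800,369),interpolation=cv2.INTER_CUBIC)); print(bot.read_state()["clock"])
E
```

```text
above 2.02 [522.5 -87.8 163.1] [ 0.2 -0.1 -0.7] 85.5 0.0
down False 4.09 [522.8 -87.2  33.5] [ 0.8  0.2 -0.9] 45.0 0.0
grip 4.49 [522.7 -87.2  33.3] [-0.8 -0.7  4.1] 11.6 40.01608192920685
slid 7.28 [ 501.7 -203.4   33.3] [1.9 4.9 5.5] 11.4 40.26198863983154
open 7.67 [ 501.2 -204.    32.8] [ 1.  -0.2  0.8] 39.5 0.0
up 8.9 [ 501.  -203.8  162.2] [-0.3 -0.2 -0.4] 40.4 0.0
9.9583
```

View pics/top1.png

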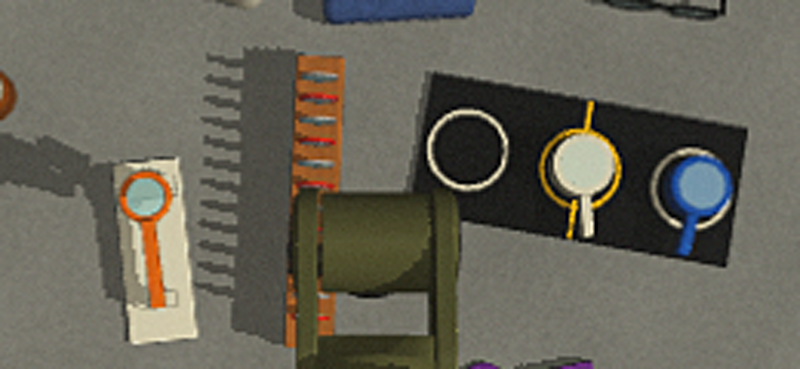

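The white lamp now stands on the yellow ring at crop (584,165), and the blue lamp hasn't moved. I'll measure the lamp's offset from the ring.

```bash
cat >> meas.py <<'E'
def lampfit(c,b):
    P,d=cloud(c);h=hsv(c);Z=P[...,2]
    m=box((h[...,1]<90)&(h[...,2]>100)&(Z>37),*b); xy=onplane(c,d,uvs(m),46)[:,:2]; c0=xy.mean(0)+[15,0]
    for _ in range(40): c0=xy[np.linalg.norm(xy-c0,axis=1)<31].mean(0)
    return c0,len(xy)
E
python3 - <<'E'
from meas import *
import pickle
c0=pickle.load(open("c0.pkl","rb"))["top"]; c=pickle.load(open("c1.pkl","rb"))
print(lampfit(c0,(445,230,500,305)),lampfit(c,(500,230,562,318)))
P,d=cloud(c);h=hsv(c);y=box((h[...,0]>18)&(h[...,0]<35)&(h[...,1]>110)&(h[...,2]>110),490,230,570,320); q=onplane(c,d,uvs(y),6)[:,:2]
r=np.linalg.norm(q-[556.2,-201],axis=1);g=q[(r>36)&(r<47)].astype(np.float32);print(cv2.minEnclosingCircle(g),cv2.fitEllipse(g))
for c in(c0,c):
  l=lensfit(c,(285,260,330,352));print(l[0],l[2],l[3])
# white ring centre for the lamp-height parallax check
w=box((h[...,1]<60)&(h[...,2]>120),430,215,500,300); q=onplane(pickle.load(open("c1.pkl","rb")),d,uvs(w),6)[:,:2]; print(cv2.minEnclosingCircle(q.astype(np.float32)))
lens=np.array([527.8,251.1]); a=np.radians(7); u=np.array([np.cos(a),np.sin(a)])
p=[*(lens-50*u),43]
for yaw in(7,-10.7):
  for k in(0,180):
    for pp in (p,[507,-192,72]): j=bot.ik(pp,down(np.radians(yaw+k))); print(yaw,k,None if j is None else np.round(j,2))
E
```

```text
(array([578.83398669, -84.26724551]), 360) (array([ 557.36621306, -197.70024768]), 348)
((555.3291015625, -202.96995544433594), 46.44159698486328) ((556.7438354492188, -201.57785034179688), (81.0453872680664, 82.01557159423828), 85.4127197265625)
[527.71547931 250.78515579] [453.06027907 241.8630108 ] [0.99232704 0.12364079]
[527.71547931 250.78515579] [453.06027907 241.8630108 ] [0.99232704 0.12364079]
((607.430908203125, -69.57108306884766), 100.61139678955078)
7 0 [ 0.41  0.54  1.72 -0.    0.88  1.85]
7 0 [-0.43  0.5   1.7  -0.    0.94  1.02]
7 180 [ 0.41  0.54  1.72 -0.    0.88 -1.29]
7 180 [-0.43  0.5   1.7  -0.    0.94 -2.12]
-10.7 0 [ 0.41  0.54  1.72 -0.    0.88  2.16]
-10.7 0 [-0.43  0.5   1.7  -0.    0.94  1.33]
-10.7 180 [ 0.41  0.54  1.72 -0.    0.88 -0.98]
-10.7 180 [-0.43  0.5   1.7  -0.    0.94 -1.81]
```

The lamp sits about 3.5 mm short in y, because it lagged in the grip. I'll mend that with a short second slide.

```bash
cat > nudge.py <<'E'
from meas import *
import pickle
q=down(np.radians(3)); p=np.array([501.2,-203.4,33.3])
s=lambda n:(lambda r:print(n,round(r["clock"],2),r["ee_pos"].round(1),r["ft_force"].round(1),round(r["grip_width"],1),r["grip_force"]))(bot.read_state())
bot.move_to(p+[0,0,100],q)
if bot.servo_line(p,speed=90,until_force=8): raise SystemExit("hit")
bot.move_gripper(0,40); s("grip")
bot.servo_line(p+[-1,-4,0],speed=20); s("slid")
bot.move_gripper(40); bot.servo_line(p+[0,-4,130],speed=130); s("up")
bot.move_to([450,30,260],down(np.radians(3)))
c=bot.read_camera("top"); pickle.dump(c,open("c2.pkl","wb")); print(lampfit(c,(500,230,562,318)),bot.read_state()["clock"])
a=pickle.load(open("c1.pkl","rb"))["image"]
cv2.imwrite("pics/top2.png",cv2.resize(np.vstack([a[140:210,280:400],c["image"][140:210,280:400]]),(500,583),interpolation=cv2.INTER_CUBIC))
E
python3 nudge.py
```

```text
grip 12.62 [ 501.4 -203.5   33.8] [-1.6  0.9  6.2] 11.4 42.65861392021179
slid 12.98 [ 500.6 -207.4   33.7] [-0.3  2.7  6. ] 11.2 42.792019844055176
up 14.52 [ 500.9 -207.3  162.5] [ 0.   0.8 -0.8] 39.7 0.0
(array([ 556.82950331, -201.92614904]), 351) 15.5917
```

View pics/top2.png

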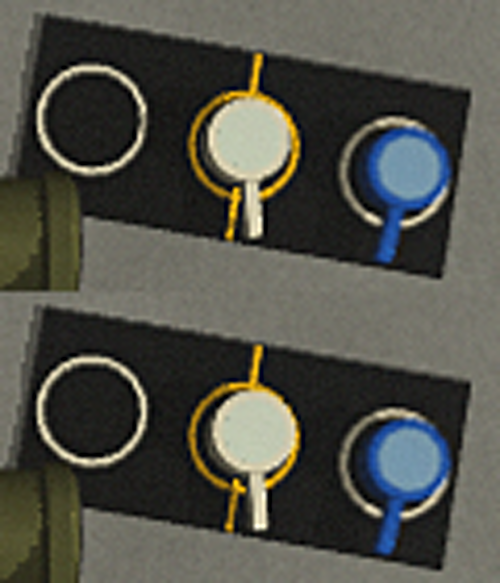

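Bottom half of the picture: the lamp is now centred at (556.8,-201.9), within about 1 mm of the mark. Next, the lens.

```bash
cat > pick.py <<'E'
from meas import *
import pickle
q=down(np.radians(7+180)); u=np.array([np.cos(np.radians(7)),np.sin(np.radians(7))])
p=np.array([*(np.array([527.8,251.1])-50*u),43.])
s=lambda n:(lambda r:print(n,round(r["clock"],2),r["ee_pos"].round(1),r["ft_force"].round(1),round(r["grip_width"],1),r["grip_force"]))(bot.read_state())
bot.move_to(p+[0,0,190],q); bot.servo_line(p+[0,0,60],speed=150)
if bot.servo_line(p,speed=60,until_force=6): raise SystemExit("hit")
s("down"); bot.move_gripper(0,40); s("grip")
bot.servo_line(p+[0,0,190],speed=100); s("up")
cs={n:bot.read_camera(n) for n in("top","side")}; pickle.dump(cs,open("c3.pkl","wb"))
a=cs["top"]["image"][150:250,150:283]; b=cs["side"]["image"][130:260,150:323]
cv2.imwrite("pics/lift.png",np.hstack([cv2.resize(a,(400,300),interpolation=cv2.INTER_CUBIC),cv2.resize(b,(400,300),interpolation=cv2.INTER_CUBIC)]))
E
python3 pick.py
```

```text
down 20.13 [478.4 245.1  43.4] [ 0.4  0.3 -0.9] 40.2 0.0
grip 20.48 [478.4 245.1  43.4] [-0.  -0.1  5.5] 13.3 39.77654993534088
up 22.52 [478.  245.  232.5] [-0.  -0.1 -1.3] 13.0 39.07397747039795
```

View pics/lift.png

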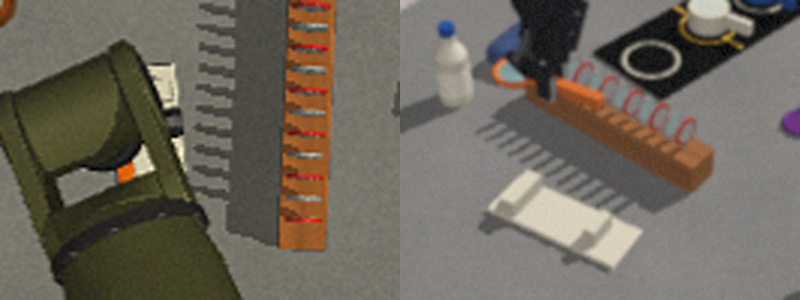

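```bash
cat > carry.py <<'E'
from meas import *
import pickle
A=np.radians(-10.7); u=np.array([np.cos(A),np.sin(A)]); q=down(A+np.pi)
lamp=np.array([556.8,-201.9]); p=np.array([*(lamp-50*u),71.])
s=lambda n:(lambda r:print(n,round(r["clock"],2),r["ee_pos"].round(1),r["ft_force"].round(1),round(r["grip_width"],1),r["grip_force"]))(bot.read_state())
bot.move_to(p+[0,0,170],q); s("over")
bot.servo_line(p+[0,0,25],speed=100); s("hover")
cs={n:bot.read_camera(n) for n in("top","side")}; pickle.dump(cs,open("c4.pkl","wb"))
a=cs["top"]["image"][130:220,280:400]; b=cs["side"]["image"][100:190,220:340]
cv2.imwrite("pics/hover.png",np.hstack([cv2.resize(a,(400,300),interpolation=cv2.INTER_CUBIC),cv2.resize(b,(400,300),interpolation=cv2.INTER_CUBIC)]))
E
python3 carry.py
```

```text
over 24.23 [ 507.9 -191.8  241. ] [ 0.2  0.2 -1.2] 13.3 39.05855655670166
hover 25.83 [ 507.9 -192.7   96.6] [ 0.  -1.2  0.4] 13.2 39.05984401702881
```

View pics/hover.png

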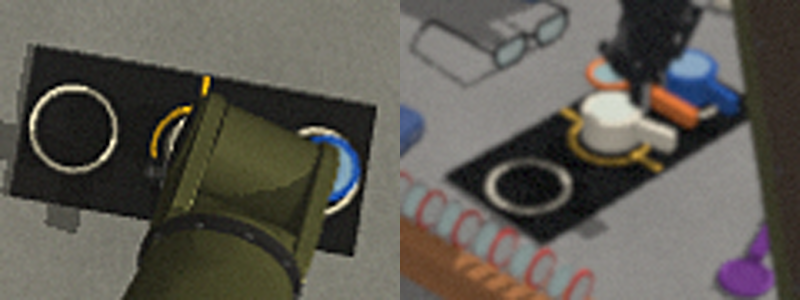

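```bash
cat > chk.py <<'E'
from meas import *
import pickle
from scipy.optimize import least_squares
cs=pickle.load(open("c4.pkl","rb")); c=cs["side"]; c00=pickle.load(open("c0.pkl","rb"))["side"]
P,d=cloud(c);h=hsv(c); tcp=np.array([507.9,-192.7,96.6]); zb=tcp[2]-11
m=np.zeros(h.shape[:2],bool); m[100:190,220+0:340]=1; m&=(h[...,0]<16)&(h[...,1]>130)&(h[...,2]>80)
m[135:,:250]=0; v,u=np.nonzero(m); 
A=np.radians(-10.7); a=np.array([np.cos(A),np.sin(A)]); n=np.array([-a[1],a[0]])
n_,lab,st,ce=cv2.connectedComponentsWithStats(m.astype(np.uint8)); print(st[st[:,4]>15],ce[st[:,4]>15].round(0))
q=onplane(c,d,uvs(m),zb+16)[:,:2]-tcp[:2]; ax=q@a; la=q@n
t=ax<-15; print("tail: ax min",ax[t].min(),"lat pct",np.percentile(la[t],[2,50,98]).round(1),t.sum())
for lo in(-65,-50,-35): k=(ax>lo)&(ax<lo+15); print(lo,la[k].min().round(1),la[k].max().round(1),la[k].mean().round(1))
q=onplane(c,d,uvs(m),zb+8)[:,:2]; r=q[((q-tcp[:2])@a>24)]; print("rim pts",len(r),((r-tcp[:2])@a).min(),((r-tcp[:2])@a).max(),((r-tcp[:2])@n).min(),((r-tcp[:2])@n).max())
f=least_squares(lambda x:np.linalg.norm(r-x,axis=1)-24.5,tcp[:2]+50*a,loss="soft_l1"); print("rim centre",f.x.round(1),"ax/lat",((f.x-tcp[:2])@a).round(1),((f.x-tcp[:2])@n).round(1),"rms",np.sqrt((f.fun**2).mean()).round(1))
# side-camera plate centre: black rect in the first view
for cc in(c00,c):
  hh=hsv(cc);P0,d0=cloud(cc); y=box((hh[...,0]>18)&(hh[...,0]<35)&(hh[...,1]>100)&(hh[...,2]>100),405,190,480,245); q=onplane(cc,d0,uvs(y),6)[:,:2]
  rr=np.linalg.norm(q-[559,-203],axis=1); g=q[(rr>34)&(rr<50)]; f=least_squares(lambda x:np.linalg.norm(g-x,axis=1)-41,[559,-203],loss="soft_l1"); print("mark side",f.x.round(1),len(g))
c0=pickle.load(open("c0.pkl","rb"))["top"];P0,d0=cloud(c0);hh=hsv(c0);y=box((hh[...,0]>18)&(hh[...,0]<35)&(hh[...,1]>110)&(hh[...,2]>110),490,230,570,320);q=onplane(c0,d0,uvs(y),6)[:,:2]
rr=np.linalg.norm(q-[556,-201],axis=1); g=q[(rr>34)&(rr<50)]; f=least_squares(lambda x:np.linalg.norm(g-x,axis=1)-41,[556,-201],loss="soft_l1"); print("mark top",f.x.round(1))
E
python3 chk.py
```

```text
[[     0      0    512    384 196405]
 [   276    119     13      8     30]
 [   295    125     15     13     97]
 [   250    182     14      8     65]] [[255. 192.]
 [281. 124.]
 [301. 132.]
 [255. 187.]]
tail: ax min -168.9344759960908 lat pct [ -3.4  22.5 321.2] 162
-65 -5.5 24.1 9.9
-50 -2.4 23.1 10.0
-35 -3.5 23.8 10.0
rim pts 28 24.669209393158763 75.99044125470989 4.82332489117867 32.34581363280136
rim centre [ 557.7 -197.5] ax/lat 49.9 4.5 rms 2.5
mark side [ 559.2 -204.3] 123
mark side [ 559.5 -204.1] 49
mark top [ 556.6 -201.3]
```

```bash
cat > chk2.py <<'E'
from meas import *
import pickle
c=pickle.load(open("c2.pkl","rb"));P,d=cloud(c);h=hsv(c);Z=P[...,2]
m=box((h[...,1]<90)&(h[...,2]>110)&(Z>20),500,230,562,330); q=onplane(c,d,uvs(m),43)[:,:2]; k=(q[:,0]<522)&(q[:,0]>483); hd=q[k]
print("white handle in top view",hd.mean(0).round(1),"y range",hd[:,1].min().round(1),hd[:,1].max().round(1),"x range",hd[:,0].min().round(1),len(hd))
for x in range(486,522,6):
    s=hd[abs(hd[:,0]-x)<3][:,1]; print(x,s.min().round(1),s.max().round(1),end="; ")
print("robot: handle centre at y=-207.4 where x=500.6")
c=pickle.load(open("c4.pkl","rb"))["side"];P,d=cloud(c);h=hsv(c);tcp=np.array([507.9,-192.7,96.6]);zb=tcp[2]-11
A=np.radians(-10.7); a=np.array([np.cos(A),np.sin(A)]); n=np.array([-a[1],a[0]])
m=np.zeros(h.shape[:2],bool);m[120:140,290:315]=1;m&=(h[...,0]<16)&(h[...,1]>110)&(h[...,2]>70)
for z in(zb,zb+16):
    q=onplane(c,d,uvs(m),z)[:,:2]-tcp[:2];print("z",z,"ax",(q@a).min().round(1),(q@a).max().round(1),"lat",(q@n).min().round(1),(q@n).max().round(1))
g=cv2.resize(c["image"][105:150,255:315],(800,600),interpolation=cv2.INTER_CUBIC);cv2.imwrite("pics/hz.png",g)
E
python3 chk2.py
```

```text
white handle in top view [ 502.8 -205.4] y range -209.9 -200.1 x range 484.4 41
486 -209.3 -202.8; 492 -209.4 -203.0; 498 -209.6 -203.1; 504 -209.7 -200.1; 510 -209.9 -200.3; 516 -209.9 -200.4; robot: handle centre at y=-207.4 where x=500.6
z 85.6 ax -61.5 16.0 lat -26.0 8.7
z 101.6 ax -75.4 0.8 lat -8.3 25.8
```

View pics/hz.png

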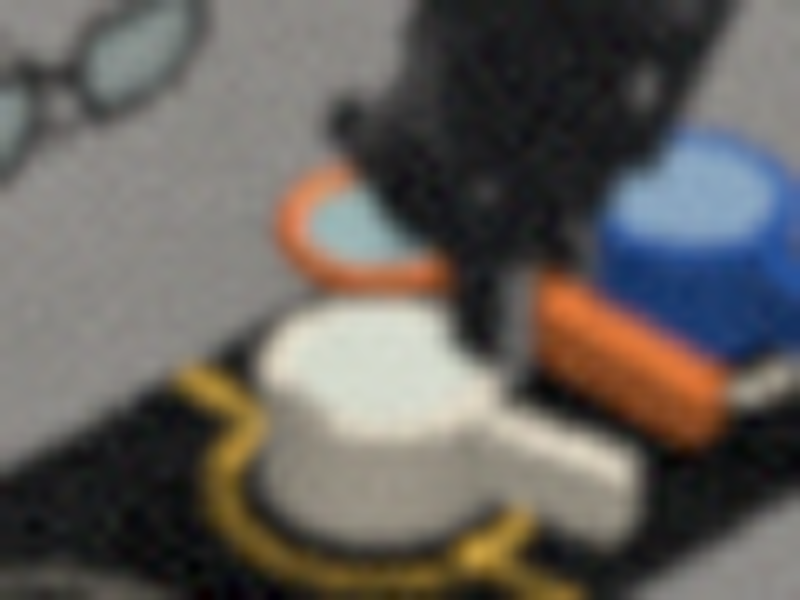

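In the zoom, the lamp top is at about (379,369). The lens rim's left edge is at 276 and its lower edge at 295, so the lens underside is centred near (380,234). I'll cast both points from this one view to get the relative offset.

```bash
cat > rel.py <<'E'
from meas import *
import pickle
def ray(c,uv,z):
    H=384;f=H/2/np.tan(np.radians(c["fovy"])/2);K=np.array([[f,0,c["cx"]],[0,f,c["cy"]],[0,0,1]])
    p=cv2.undistortPoints(np.array([[uv]],float),K,np.array([c["k1"],0,0,0,0.]))[0,0]
    r=rot(c["attitude"])@[*p,1]; e=np.array(c["eye"]); return (e+r*(z-e[2])/r[2])[:2]
def proj(c,X):
    H=384;f=H/2/np.tan(np.radians(c["fovy"])/2);K=np.array([[f,0,c["cx"]],[0,f,c["cy"]],[0,0,1]])
    M=rot(c["attitude"]).T; return cv2.projectPoints(np.array(X,float).reshape(-1,3),cv2.Rodrigues(M)[0],-M@np.array(c["eye"]),K,np.array([c["k1"],0,0,0,0.]))[0][:,0]
if __name__=="__main__":
    c=pickle.load(open("c4.pkl","rb"))["side"]
    z=lambda x,y:(255+x/13.333-.5,105+y/13.333-.5)
    Z=lambda uv:((uv+.5-[255,105])*13.333).round(0)
    t=np.linspace(0,2*np.pi,73); circ=lambda p,r,h:np.c_[p[0]+r*np.cos(t),p[1]+r*np.sin(t),np.full(73,h)]
    for nm,p,r,h in(("lamp",(556.8,-201.9),32,46),("lensbot",(557.0,-202.0),27,85.6),("lenstop",(557.0,-202.0),27,93.6)):
        e=Z(proj(c,circ(p,r,h))); print(nm,"pred zoom-px x",e[:,0].min(),e[:,0].max(),"y",e[:,1].min(),e[:,1].max())
    print("lamp",ray(c,z(379,369),46),"lens",ray(c,z(380,234),85.6))
E
python3 rel.py
```

```text
lamp pred zoom-px x 262.0 504.0 y 305.0 447.0
lensbot pred zoom-px x 286.0 493.0 y 191.0 310.0
lenstop pred zoom-px x 287.0 495.0 y 166.0 284.0
lamp [ 559.10535717 -203.4122008 ] lens [ 563.00494019 -206.46512659]
```

The two estimates disagree by only about 2 to 3 mm, in opposite directions, so no clear offset shows. I'll descend to the final height and check once more with subpixel edges.

```bash
cat > fin.py <<'E'
from rel import *
r=bot.read_state(); p=r["ee_pos"].copy(); A=np.radians(-10.7); u=np.array([np.cos(A),np.sin(A)])
bot.servo_line([*(np.array([556.8,-201.9])-50*u),71.],speed=30); bot.dwell(0.5)
r=bot.read_state(); print(r["clock"],r["ee_pos"].round(2),r["ft_force"].round(1),r["grip_width"])
ims=[bot.read_camera("side") for _ in range(8)]; c=ims[0]; c["image"]=np.mean([i["image"] for i in ims],0).astype(np.uint8); pickle.dump(c,open("c5.pkl","wb"))
tool=rot(r["tool_rot"]); print("tool z",tool[:,2].round(4),"yaw",np.degrees(np.arctan2(tool[1,0],tool[0,0])))
tcp=r["ee_pos"]; zb=tcp[2]-11; g=cv2.resize(c["image"][105:150,255:315],(800,600),interpolation=cv2.INTER_CUBIC); cv2.imwrite("pics/fin.png",g)
Z=lambda uv:((uv+.5-[255,105])*13.333).round(0)
t=np.linspace(0,2*np.pi,181); circ=lambda p,r,h:np.c_[p[0]+r*np.cos(t),p[1]+r*np.sin(t),np.full(181,h)]
L=tcp[:2]+50*u
for nm,q,rr,h in(("lampTop",(556.8,-201.9),32,46),("lampBot",(556.8,-201.9),32,6),("lensbot",L,27,zb),("lenstop",L,27,zb+8)):
    e=Z(proj(c,circ(q,rr,h))); print(nm,"x",e[:,0].min(),e[:,0].max(),"y",e[:,1].min(),e[:,1].max())
tail=L-115*u; nn=np.array([-u[1],u[0]]); print("tail corners",[Z(proj(c,[[*(tail+s*7*nn),h]]))[0].tolist() for s in(1,-1) for h in(zb,zb+16)])
f=g.astype(float); o=f[...,2]-f[...,0]; print("o range",o.max())
for y in range(190,330,20): k=np.nonzero(o[y,200:470]>60)[0]; print("row",y,k[:1]+200,k[-1:]+200)
for x in range(290,440,20): k=np.nonzero(o[150:360,x]>60)[0]; print("col",x,k[:1]+150,k[-1:]+150)
E
python3 fin.py
```

```text
27.4167 [ 507.68 -192.61   71.03] [-0.  -0.7 -1.1] 13.669127090875614
tool z [ 0.  0. -1.] yaw 169.29909650319718
lampTop x 262.0 504.0 y 305.0 447.0
lampBot x 257.0 495.0 y 426.0 569.0
lensbot x 283.0 488.0 y 272.0 391.0
lenstop x 284.0 490.0 y 247.0 366.0
tail corners [[692.0, 536.0], [697.0, 485.0], [729.0, 514.0], [735.0, 463.0]]
o range 169.0
row 190 [] []
row 210 [] []
row 230 [] []
row 250 [324] [346]
row 270 [289] [339]
row 290 [275] [310]
row 310 [273] [304]
col 290 [269] [344]
col 310 [256] [358]
col 330 [248] [359]
col 350 [346] [359]
col 370 [350] [359]
col 390 [350] [359]
col 410 [343] [359]
col 430 [342] [359]
```

View pics/fin.png

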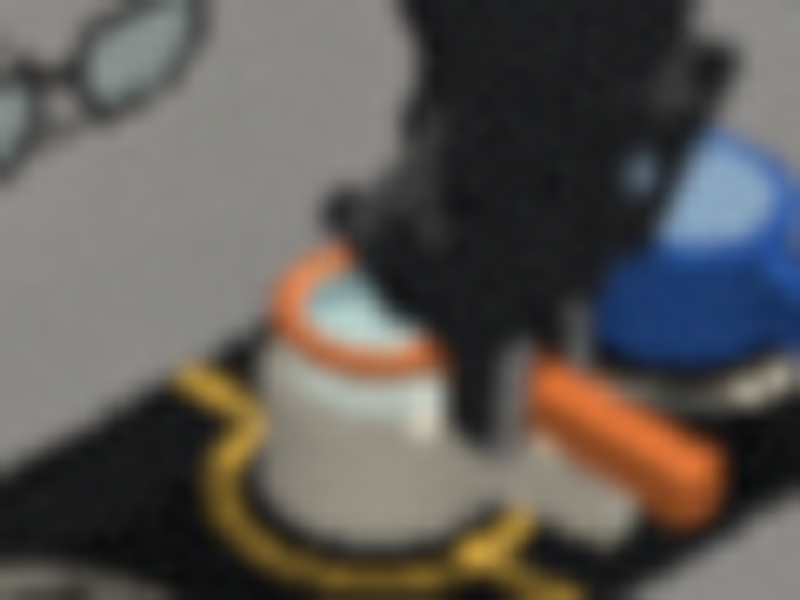

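The lens is over the lamp and level. After allowing for the side camera's shift, the handle tail matches its prediction to about 1 mm. The gap is 14 mm and the forces are quiet, so I'm handing it in.

```bash
python3 -c "
from rig import bot
print(bot.finish_job())"
```

```text
the job is handed in; nothing more can be done
None
```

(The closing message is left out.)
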